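# Clamp a burnishing roller in its cradle and hold the bayonet collar home

## Robot

A 6-joint arm with a two-finger parallel gripper is mounted at the origin on the work surface. World frame = base frame: x ahead of the robot, y to its left, z up, the work surface at z = 0. Lengths are in m, angles in rad, forces in N, time in s.
With the tool pointing down it reaches from about 0.225 to 0.875 m from the base axis. Payload 3.4 kg.
Tool frame: the origin (TCP) lies at the very end of the fingers, on their centre line; the grasp point (between the pads) lies ctrl.grip_point_offset behind it (ctrl.grip_point_offset is the distance from the TCP to the grasp point, in m); z points along the fingers, y is the direction in which the jaws open and shut (so a half turn about z gives the same grasp; the last joint's range is limited). The gripper opens to 85 mm and grips with 20 to 120 N. Pads are 22 mm wide; open, the fingers measure 114 mm over their backs; the gripper's body (76 mm by 85 mm) begins 54 mm behind the grasp point. The pads swing forward as they close: fully open they stand 13 mm farther back than shut.
Start: joints at [0.983, 0.276, 1.505, -0, 1.361, -0.121], TCP at [0.259, 0.514, 0.231] pointing down, gripper open.
Joint ranges: [-2.89, 2.89], [-0.75, 2.08], [0.22, 2.7], [-1.18, 4.32], [0.11, 2.71], [-2.7, 2.7]. Speed limits (rad/s): [2.57, 2.57, 3.14, 3.14, 3.14, 3.14].

## Interface

Orientations are given as a unit quaternion [x, y, z, w].
In Python, from station import readout, camera, job, ctrl gives the robot as it stands.
- The arm moves only by the shell command python3 -m creep 'ROWS'. ROWS is JSON, one flat list of numbers, 7 for each row, row after row: the finger opening in mm, from 0 to 85.4, then the shift along the tool's x, y, z in mm, then the turn, a rotation vector about the tool's x, y, z in degrees. In form: [jaw, dx, dy, dz, wx, wy, wz, jaw, dx, dy, dz, wx, wy, wz, ...]. A call has 1 to 8 rows; each row shifts and turns the commanded pose from where the row before left it, along the tool's axes as they then stand; what a row does not reach is not made up. A row lasts 1/10 s, in which the tool goes at most 50 mm and 8.59 degrees, less where a joint would pass 70% of its speed; a pose out of reach is approached as far as the arm can. A call is refused whole if a number of a shift passes 50 or a number of a turn 8.59, either way. A call with a gripper value outside its range is refused whole. The fingers move at their own pace and stop on an object; the grip force is fixed at half the most. Time passes only in rows, so rows that do not move let the fingers close. It gives the time, the measured TCP pose, the force and the opening at its end, in the units of the state.
- readout.state(): the state, without advancing time (a new reading comes with each control period).
- camera(name): name is "side" or "top" or "wrist"; returns a dict with "img" (400x640x3 uint8, blue, green, red), "fx", "fy", "cx", "cy" (pixels), "extrinsics" (4x4, takes a point from camera to world coordinates). Camera axes: x right, y down, z forward; pixel columns grow to the right and rows downward; lengths in m; the calibration is good to about 2 mm. A picture is of the moment at which its call begins. There is no depth.
- job.hand_in(): hands the job in, once; it reports no verdict.
The state is a dict: "clock": time; "qpos": joint angles; "qd": joint speeds; "effort": joint torques, N m; "eef_pos": TCP position; "eef_rot": TCP orientation; "contact_force": force on the tool from outside, world axes, zero at the start; "moment": the same for the moment, N m; "opening": opening from 0.0 (shut) to 1.0 (fully open).
Only numpy, scipy, OpenCV 4.12 (cv2) and the standard library are available. Lean on these libraries where they do the work, as an engineer would, in place of code of your own. Each camera call takes 0.05 s, during which the arm holds its last target.

## Task

Take the grooved wooden roller that stands on end on the bench, lay it on its side in the two V saddles of the clamping cradle, between the end stop and the jaw, and let go of it. Then grip the cradle's knurled steel collar, turn it until the hidden keyways drop over their pins, and push it down until the jaw clamps the roller firmly against the end stop. The collar springs back up when released, so finish while still gripping it and pushing it home; leave the other things on the bench where they are.

Things in the scene. Friction and masses are not known exactly. Their poses are not given: they have to be found in the camera images.
- roller: Turned brown hardwood roller, a plain cylinder 34 mm in diameter and 110 mm long with four narrow grooves (2.5 mm deep), about 90 g. It starts standing on end. Origin: centre of the end it stands on at the start; its z axis is the cylinder's axis, pointing to the other end. Either end may face the jaw.
- roller_mid (a point): Middle of the roller, on its axis, 55 mm from both ends; axes as roller.
- cradle: Clamping cradle fixed to the bench, yaw within 20 degrees. Dark steel base plate 100 mm (x) by 245 mm (y, from -80 to +165) by 12 mm; on it two aluminium 90-degree V saddles, each 10 mm thick, at y = -40 and +40 (70 mm free between them), 51 mm wide and 59 mm high; a grey housing (62 x 66 mm, top 52 mm) at y = +128 carries the collar. Origin: bench level, midway between the saddles.
- cradle_axis (a point): Where the roller's middle lies when seated in both saddles midway between stop and open jaw: 60 mm above the bench. Axes as cradle; the seated roller lies along y. Stop and open jaw are 128 mm apart: 9 mm to spare at each end of the roller.
- stop_face (a point): Middle of the inner face of the aluminium end stop, at cradle y = -64 mm, 40 mm above the bench. The stop is 40 mm wide, 10 mm thick and 58 mm high. Axes as cradle.
- jaw: Aluminium jaw (34 mm wide, 10 mm thick, from 26 to 70 mm above the bench) that slides along the cradle's -y towards the roller's end: 1.5 mm for each 1 mm that the collar goes down. Origin: on its clamping face, at bench level; open, it stands at cradle y = +64.
- clamp: Carrier of the knurled collar: goes down with it, does not turn. Collar: steel, 48 mm across, 30 mm tall, upright, with a flange 62 mm across and 5 mm thick at its foot. It turns easily both ways; inside, three keyways and pins, 120 degrees apart: turn it 20 to 70 degrees clockwise from above (or 50 to 100 the other way) to match them within 8 degrees. Origin: on its axis at its underside, 74 mm up.
- collar_top (a point): Centre of the collar's flat top, 104 mm above the bench when up. A light spring (1.5 N at the top, 4 N at 12 mm down) returns it. Pushed down unaligned, it stops on hidden pins 3 mm down; with keyways over pins it goes on freely until the jaw squeezes the roller against the stop, about 12 mm down (17 mm with no roller). A final push of 9 to 20 N in all is right.
- glue_bottle: White plastic glue bottle, 40 mm in diameter and 95 mm tall, standing. Origin: centre of its underside. Leave alone.
- jar: Empty glass jar, 72 mm in diameter and 85 mm tall, standing. Origin: centre of its underside. Leave alone.
- thread_spool: Wooden thread spool, 52 mm in diameter and 50 mm tall, standing. Origin: centre of its underside. Leave alone.
- mallet: Wooden mallet lying flat, 260 mm long. Origin: on its underside, along its length. Leave alone.
- awl: Awl with wooden handle, lying flat, 130 mm long. Origin: on its underside, along its length. Leave alone.
- weight: Dark steel block, 80 x 60 x 35 mm, 1.3 kg. Origin: centre of its underside. Leave alone.
There are look-alikes about, which are no part of the job. Leave any red look-alike of the roller alone.

How it is judged:
By the outcome, as a careful person would: the job done as asked, in the order asked, and still so for the second after the job is handed in, while the arm keeps its last pose, push and grip.
It also fails if it takes over 61 s, if anything falls off the work surface, if the arm or the gripper's body presses on something with over 40 N, if the wrist force passes 120 N, or if a joint passes its speed limit or range.

## Working session

There is one attempt and no reset: what is moved stays moved. The work goes in short steps, Python scripts to look and compute and a shell command to move; the robot and the scene stay as the last step left them, time stands still between calls to the robot, and variables do not carry over. Pictures are saved under pics/ and viewed, and the job is handed in when it is done.

```bash
ls; mkdir -p pics; python3 - <<'E'
from station import readout,camera,job,ctrl
import cv2,numpy as np
print(readout.state(), ctrl.grip_point_offset)
for n in ("side","top","wrist"):
    c=camera(n); cv2.imwrite(f"pics/{n}0.png",c["img"]); print(n,c["fx"],c["fy"],c["cx"],c["cy"],np.round(c["extrinsics"],4).tolist())
E
```

```text
pics
{'clock': 0.0, 'qpos': array([ 9.83033388e-01,  2.76629968e-01,  1.50617819e+00,  2.51908025e-06,
        1.36069328e+00, -1.20986804e-01]), 'qd': array([-0.00254774, -0.00058775,  0.00109029,  0.0011682 ,  0.00115107,
        0.00041588]), 'effort': array([ 5.62875684e-04, -4.16767108e+01, -2.45811385e+01, -6.50674019e-05,
        1.13140160e-02,  7.33609568e-06]), 'eef_pos': array([0.25844788, 0.51303244, 0.23040182]), 'eef_rot': array([ 2.31275207e-01,  9.72887901e-01, -8.94662815e-04, -3.32333295e-04]), 'contact_force': array([ 0.09610876,  0.23092279, -0.48244874]), 'moment': array([-0.01697634, -0.01822895,  0.00359891]), 'opening': 0.9994424923061479} 0.0187
side 477.88431586100495 477.88431586100495 320.117932346192 201.81346746064452 [[0.7813, -0.4279, 0.4544, -0.104], [-0.6241, -0.5438, 0.5611, -0.8451], [0.007, -0.722, -0.6919, 1.0968], [0.0, 0.0, 0.0, 1.0]]
top 469.2718101960189 469.2718101960189 321.0758057391009 205.7719727555784 [[0.0001, -0.9803, 0.1976, 0.3113], [-0.9999, -0.0023, -0.011, -0.0404], [0.0112, -0.1976, -0.9802, 1.3355], [0.0, 0.0, 0.0, 1.0]]
wrist 343.4241020300926 343.4241020300926 320.9759468045313 191.3764363424453 [[0.4497, 0.8469, 0.2838, 0.1849], [0.8932, -0.4257, -0.145, 0.5508], [-0.002, 0.3187, -0.9479, 0.3732], [0.0, 0.0, 0.0, 1.0]]
```

View pics/side0.png

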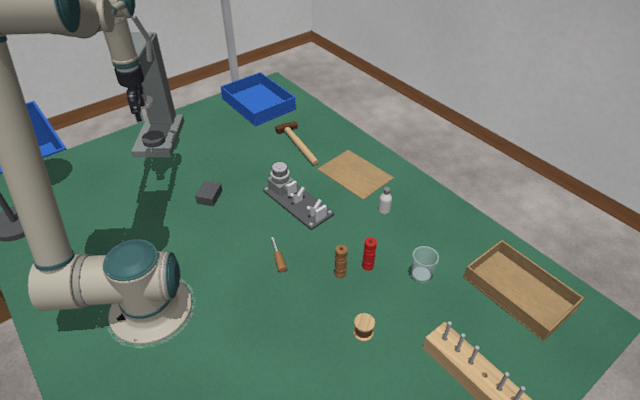

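View pics/top0.png

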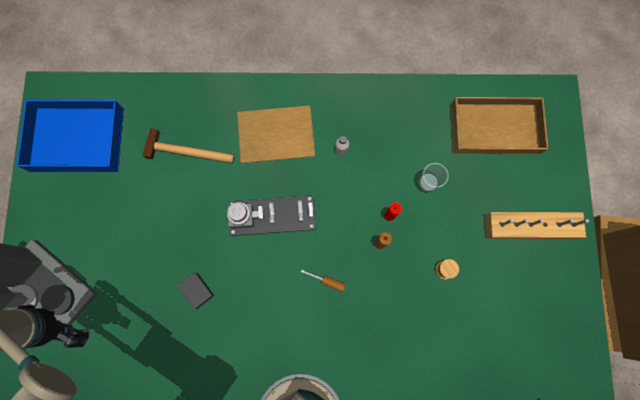

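View pics/wrist0.png

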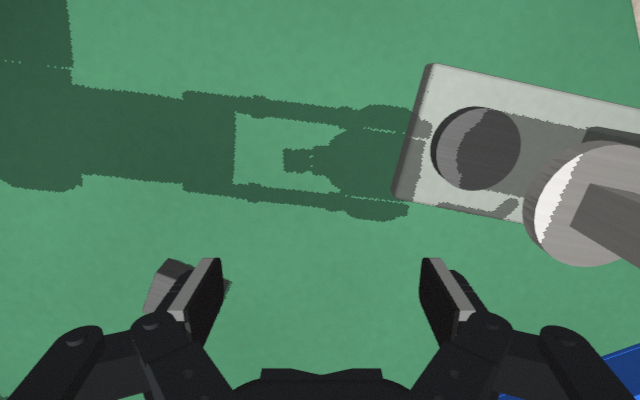

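Top view: the brown roller is at (384,240), the red look-alike at (394,211), and the cradle at (270,216) with its collar at (238,212). The spool at (447,269) is also wooden but short. Now a close crop and measurements.

```bash
cat > h.py <<'E'
import numpy as np,cv2
from station import readout,camera,job,ctrl
from scipy.spatial.transform import Rotation as R
def ray(c,u,v):
    E=np.array(c["extrinsics"]);d=np.array([(u-c["cx"])/c["fx"],(v-c["cy"])/c["fy"],1.]);return E[:3,3],E[:3,:3]@d
def onz(c,u,v,z):
    o,d=ray(c,u,v);return o+d*(z-o[2])/d[2]
def tri(*rs):
    A=0;b=0
    for o,d in rs:
        d=d/np.linalg.norm(d);P=np.eye(3)-np.outer(d,d);A=A+P;b=b+P@o
    return np.linalg.solve(A,b)
def proj(c,p):
    E=np.array(c["extrinsics"]);q=E[:3,:3].T@(np.array(p)-E[:3,3]);return np.array([c["fx"]*q[0]/q[2]+c["cx"],c["fy"]*q[1]/q[2]+c["cy"]])
def crop(c,u,v,w,h,name,s=6):
    im=c["img"][v-h:v+h,u-w:u+w];cv2.imwrite(f"pics/{name}.png",cv2.resize(im,None,fx=s,fy=s,interpolation=cv2.INTER_CUBIC))
E
python3 - <<'E'
from h import *
t=camera("top");s=camera("side")
a=t["img"][170:270,210:420];b=s["img"][150:290,250:400]
cv2.imwrite("pics/tc.png",cv2.resize(a,None,fx=3.8,fy=3.8,interpolation=cv2.INTER_CUBIC))
cv2.imwrite("pics/sc.png",cv2.resize(b,None,fx=4,fy=4,interpolation=cv2.INTER_CUBIC))
E
```

```text
(no output)
```

View pics/tc.png

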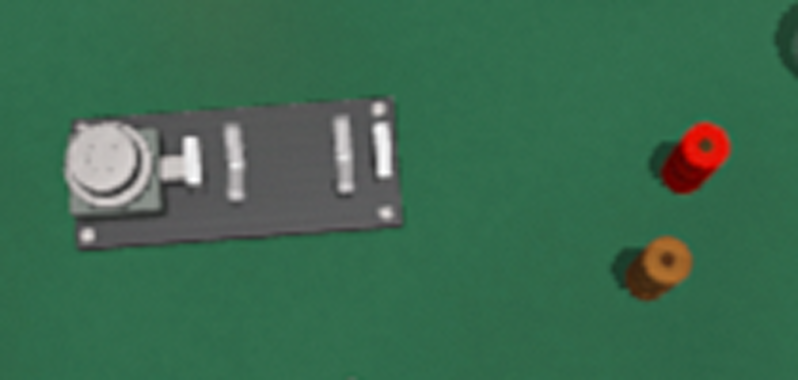

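View pics/sc.png

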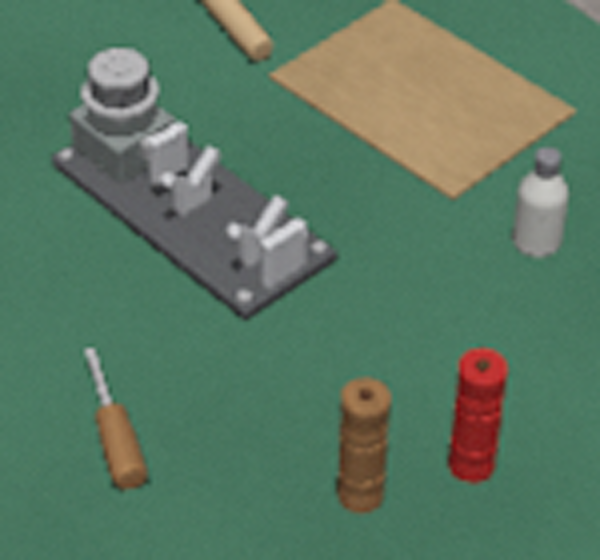

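The crops show the brown grooved roller, top hole at crop (667,262) → top px (385.5,239) and side px (341.5,249); the red one is beside it. Next I measure the roller and the cradle.

```bash
python3 - <<'E'
from h import *
t=camera("top");s=camera("side")
p=tri(ray(t,385.5,238.9),ray(s,341.5,248.75));print("roller top tri",p, "planes",onz(t,385.5,238.9,.11),onz(s,341.5,248.75,.11))
# mask brown in both
for n,c,(x0,x1,y0,y1) in (("t",t,(365,400,225,255)),("s",s,(325,352,238,282))):
    h=cv2.cvtColor(c["img"],cv2.COLOR_BGR2HSV)[y0:y1,x0:x1].astype(int)
    m=((h[...,0]<20)&(h[...,1]>100)).astype(np.uint8)
    k,l,st,ce=cv2.connectedComponentsWithStats(m);i=1+np.argmax(st[1:,4]);
    ctr=ce[i]+[x0,y0];print(n,st[i],ctr,onz(c,*ctr,.055))
# plate outline top: corners from crop
cr=np.array([[75,120],[394,96],[402,226],[80,249]])/3.8+[210,170]
P=np.array([onz(t,*u,.012) for u in cr]);print("plate corners",np.round(P,4))
print(np.linalg.norm(np.diff(P[[0,1,2,3,0]],axis=0),axis=1), P.mean(0))
cs=np.array([[53,155],[245,318],[337,257]])/4+[250,150]
Q=np.array([onz(s,*u,.012) for u in cs]);print("side corners",np.round(Q,4))
# collar top centre
ct=np.array([103,157])/3.8+[210,170]; cs=np.array([119,68])/4+[250,150]
print("collar",tri(ray(t,*ct),ray(s,*cs)),onz(t,*ct,.104),onz(s,*cs,.104))
st=[np.array(a)/3.8+[210,170] for a in ([379,123],[386,178])]
print("stop top",[onz(t,*u,.058+0.) for u in st],"vee",[onz(t,*(np.array(u)/3.8+[210,170]),.036) for u in ([236,161],[344,156])])
E
```

```text
roller top tri [ 0.47160984 -0.22454244  0.11189603] planes [ 0.4698574  -0.22362184  0.11      ] [ 0.47491285 -0.22422499  0.11      ]
t [ 10   7  17  17 193] [382.92227979 240.11398964] [ 0.47360807 -0.2246619   0.055     ]
s [ 10   7  12  33 341] [340.27565982 260.72727273] [ 0.47601399 -0.22088606  0.055     ]
plate corners [[ 0.5898  0.2075  0.012 ]
 [ 0.6091 -0.0338  0.012 ]
 [ 0.5092 -0.0402  0.012 ]
 [ 0.4915  0.2     0.012 ]]
[0.2421058  0.10001887 0.240804   0.09861177] [0.54989113 0.08336588 0.012     ]
side corners [[ 0.4974  0.203   0.012 ]
 [ 0.5096 -0.0452  0.012 ]
 [ 0.6081 -0.0382  0.012 ]]
collar [0.54525565 0.16886704 0.10438956] [0.5439727  0.16964295 0.104     ] [0.54692691 0.16866343 0.104     ]
stop top [array([ 0.578428  , -0.02316636,  0.058     ]), array([ 0.53758007, -0.02845474,  0.058     ])] vee [array([0.55402524, 0.08284995, 0.036     ]), array([0.55797143, 0.00295062, 0.036     ])]
```

```bash
python3 -m creep '[85,-29,-37,0,0,0,0, 85,-29,-37,0,0,0,0, 85,-29,-37,0,0,0,0, 85,-29,-37,0,0,0,0, 85,-29,-37,0,0,0,0, 85,-29,-37,0,0,0,0, 85,-29,-37,0,0,0,0, 85,-29,-37,0,0,0,0]'; python3 - <<'E'
from h import *
s=readout.state();print(s["clock"],s["eef_pos"],s["qpos"])
E
```

```text
clock: 1.15
eef_pos: [0.3327, 0.1431, 0.2316]
eef_rot: [0.231, 0.973, 0.0, 0.001]
contact_force: [1.2, 0.8, 0.4]
opening: 0.994
1.15 [0.33272466 0.14308523 0.23160442] [ 2.13395931e-01 -5.60182733e-02  1.89393192e+00 -7.04257650e-05
  1.30227127e+00 -8.91368985e-01]
```

```bash
python3 -m creep '[85,-29,-38,0,0,0,0, 85,-29,-38,0,0,0,0, 85,-29,-38,0,0,0,0, 85,-29,-38,0,0,0,0, 85,-29,-38,0,0,0,0, 85,-29,-38,0,0,0,0, 85,-29,-38,0,0,0,0, 85,0,0,0,0,-8,-2]'; python3 -m creep '[85,0,0,0,0,-8,0, 85,0,0,0,0,-8,0, 85,0,0,0,0,-8,0, 85,0,0,0,0,-8,0, 85,0,0,0,0,-8,0, 85,0,0,0,0,-8,0, 85,0,0,0,0,-4,0, 85,0,0,0,0,0,0]';python3 - <<'E'
from h import *
s=readout.state();print(s["clock"],s["eef_pos"],s["qpos"],R.from_quat(s["eef_rot"]).as_matrix())
t=camera("wrist");cv2.imwrite("pics/w1.png",t["img"])
t=camera("side");cv2.imwrite("pics/s1.png",t["img"])
E
```

```text
clock: 1.95
eef_pos: [0.4004, -0.1932, 0.2286]
eef_rot: [0.216, 0.974, -0.017, 0.068]
contact_force: [-0.2, 0.9, 0.2]
opening: 0.996
clock: 2.75
eef_pos: [0.4067, -0.1588, 0.2484]
eef_rot: [0.193, 0.878, -0.093, 0.428]
contact_force: [1.1, 0.3, -0.1]
opening: 0.995
2.75 [ 0.40674038 -0.15884139  0.24837255] [-0.73998461 -0.32756523  2.41317923  0.96195655  0.29717545 -2.70339926] [[-0.55911241  0.41860421  0.71565623]
 [ 0.25988627  0.90816532 -0.32816899]
 [-0.78730708  0.00250587 -0.61655598]]
```

View pics/w1.png

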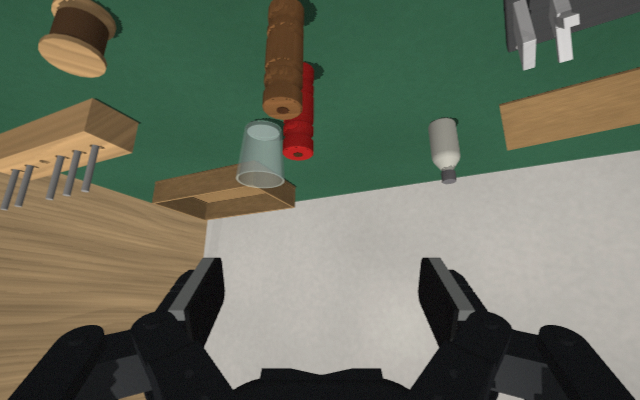

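View pics/s1.png

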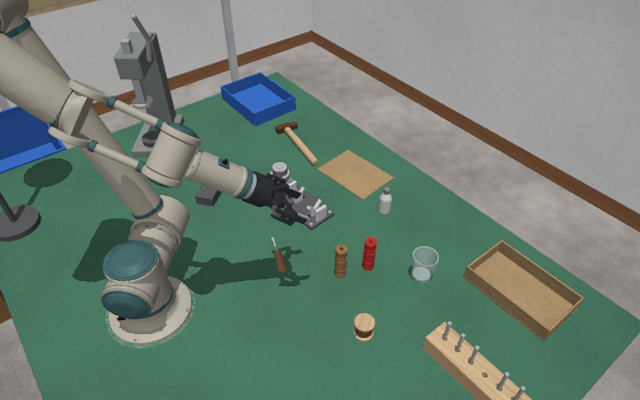

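The wrist view shows the brown roller at (285,60), with the red one beyond it and the cradle at top right. Tilting radially runs into the wrist singularity: j6 is at its limit. I'll back out and fit a small kinematic model to choose a better tilt direction.

```bash
python3 -m creep '[85,0,0,0,0,8,0, 85,0,0,0,0,8,0]'; python3 -c "
from h import *
s=readout.state();print(s['qpos'].tolist(),s['eef_pos'].tolist(),s['eef_rot'].tolist())"
python3 -m creep '[85,0,0,0,0,8,0, 85,0,0,0,0,8,0, 85,0,0,0,0,0,0]'; python3 -c "
from h import *
s=readout.state();print(s['qpos'].tolist(),s['eef_pos'].tolist(),s['eef_rot'].tolist())"
```

```text
clock: 3.05
eef_pos: [0.4158, -0.1512, 0.2496]
eef_rot: [0.188, 0.905, -0.066, 0.376]
contact_force: [0.5, 0.6, 0.2]
opening: 0.989
[-0.6898471272649935, -0.2986391271164723, 2.2997718734878583, 0.5340751189176137, 0.4371942792051397, -2.2551159259166167] [0.4157619156488, -0.15121468705435956, 0.24957767545787274] [0.18844899763263917, 0.9050197543446186, -0.0659795989129156, 0.375596741285851]
clock: 3.35
eef_pos: [0.4227, -0.1528, 0.2544]
eef_rot: [0.191, 0.944, -0.041, 0.265]
contact_force: [0.4, -0.5, 0.6]
opening: 0.994
[-0.6102204811691029, -0.20876109585784972, 2.090299209728751, 0.19463785269432154, 0.7416423505966009, -1.8903898159813004] [0.4227247727422488, -0.15279644372607853, 0.25438257135462344] [0.19117975303564252, 0.9442890381039183, -0.041247941509627774, 0.2647019491186754]
```

```bash
cat > kin.py <<'E'
from h import *
from scipy.optimize import least_squares
D=[([.983033388,.276629968,1.50617819,0,1.36069328,-.120986804],[.25844788,.51303244,.23040182],[.231275207,.972887901,-8.9466e-4,-3.3233e-4]),
([.213395931,-.0560182733,1.89393192,-7e-5,1.30227127,-.891368985],[.33272466,.14308523,.23160442],[.231,.973,0,.001]),
([-.73998461,-.32756523,2.41317923,.96195655,.29717545,-2.70339926],[.40674038,-.15884139,.24837255],[.193,.878,-.093,.428]),
([-.68984713,-.29863913,2.29977187,.53407512,.43719428,-2.25511593],[.41576192,-.15121469,.24957768],[.188449,.90501975,-.0659796,.37559674]),
([-.61022048,-.2087611,2.0902992,.19463785,.74164235,-1.89038982],[.42272477,-.15279644,.25438257],[.19117975,.94428904,-.04124794,.26470195])]
def ori(q,s4,s6,g): return R.from_euler('z',q[0])*R.from_euler('y',q[1]+q[2])*R.from_euler('z',s4*q[3])*R.from_euler('y',q[4])*R.from_euler('z',s6*q[5]+g)
def best():
    return min(((max((ori(q,a,b,g).inv()*R.from_quat(r)).magnitude() for q,p,r in D),a,b,g) for a in(1,-1) for b in(1,-1) for g in np.arange(4)*np.pi/2))
e0,S4,S6,G=best()
def pos(q,P):
    off,h,L2,L3,Lt,c,e=P
    return R.from_euler('z',q[0]).apply(np.array([e,off,h])+R.from_euler('y',q[1]).apply([0,0,L2])+R.from_euler('y',q[1]+q[2]).apply([c,0,L3]))+ori(q,S4,S6,G).apply([0,0,Lt])
f=least_squares(lambda P:np.r_[np.concatenate([pos(q,P)-p for q,p,r in D])/.0005,(P-[.07,.3,.4,.4,.2,0,0])/.3],[.07,.3,.4,.4,.2,0,0])
P=f.x
LO=np.array([-2.89,-.75,.22,-1.18,.11,-2.7]);HI=np.array([2.89,2.08,2.7,4.32,2.71,2.7])
def ik(p,Rt,q0):
    k=least_squares(lambda q:np.r_[(pos(q,P)-p)/.1,(ori(q,S4,S6,G).inv()*Rt).as_rotvec()],np.clip(q0,LO+.02,HI-.02),bounds=(LO,HI))
    return k.x,np.sqrt(2*k.cost)
if __name__=="__main__":
    print(e0,S4,S6,G,P,[np.round(1e3*(pos(q,P)-p),1) for q,p,r in D])
    def Rg(az,th):
        h=np.array([np.cos(az),np.sin(az),0]);z=np.sin(th)*h-np.cos(th)*np.array([0,0,1]);y=np.array([-h[1],h[0],0]);return R.from_matrix(np.c_[np.cross(y,z),y,z])
    for az in (-25,-10,0,10,20,30):
      for th in (50,60):
       for fl in (0,np.pi):
        T=Rg(np.radians(az),np.radians(th))*R.from_euler('z',fl)
        p=np.array([.4725,-.2245,.057])+.0187*T.apply([0,0,1])
        b=min((ik(p,T,np.r_[-.5,.3,1.8,q4,.7,q6]) for q4 in(.3,1,2) for q6 in(-1.5,0,1.5)),key=lambda k:k[1])
        print(az,th,int(fl>0),np.round(b[0],2),round(b[1],4))
E
python3 kin.py
```

```text
0.0009064151647685769 1 1 1.5707963267948966 [ 6.94004773e-02  1.36862369e-01  6.29674504e-01  4.21112495e-01
  3.64497208e-01  6.04382015e-02 -7.88698469e-07] [array([-0., -0.,  0.]), array([ 0.,  0., -0.]), array([-0.,  0.,  0.]), array([ 0., -0.,  0.]), array([ 0., -0., -0.])]
-25 50 0 [-0.72  0.45  2.61  2.83  0.79  1.6 ] 0.0
-25 50 1 [-0.72  0.45  2.61  2.83  0.79 -1.54] 0.0
-25 60 0 [-0.75  0.59  2.7   2.85  1.12  1.52] 0.0719
-25 60 1 [-0.75  0.59  2.7   2.85  1.12 -1.62] 0.0719
-10 50 0 [-0.95  0.45  2.56  2.27  0.78  1.7 ] 0.0
-10 50 1 [-0.95  0.45  2.56  2.27  0.78 -1.44] 0.0
-10 60 0 [-1.06  0.68  2.7   2.35  1.21  1.37] 0.0021
-10 60 1 [-1.06  0.68  2.7   2.35  1.21 -1.77] 0.0021
0 50 0 [-1.05  0.45  2.49  1.92  0.79  1.82] 0.0
0 50 1 [-1.05  0.45  2.49  1.92  0.79 -1.33] 0.0
0 60 0 [-1.16  0.64  2.6   2.03  1.09  1.48] 0.0
0 60 1 [-1.16  0.64  2.6   2.03  1.09 -1.67] 0.0
10 50 0 [-1.11  0.46  2.41  1.62  0.83  1.93] 0.0
10 50 1 [-1.11  0.46  2.41  1.62  0.83 -1.21] 0.0
10 60 0 [-1.21  0.61  2.48  1.72  1.04  1.63] 0.0
10 60 1 [-1.21  0.61  2.48  1.72  1.04 -1.51] 0.0
20 50 0 [-1.13  0.48  2.31  1.36  0.89  2.03] 0.0
20 50 1 [-1.13  0.48  2.31  1.36  0.89 -1.11] 0.0
20 60 0 [-1.23  0.6   2.36  1.47  1.06  1.77] 0.0
20 60 1 [-1.23  0.6   2.36  1.47  1.06 -1.37] 0.0
30 50 0 [-1.13  0.51  2.2   1.16  0.98  2.09] 0.0
30 50 1 [-1.13  0.51  2.2   1.16  0.98 -1.05] 0.0
30 60 0 [-1.21  0.62  2.24  1.25  1.12  1.89] 0.0
30 60 1 [-1.21  0.62  2.24  1.25  1.12 -1.25] 0.0
```

```bash
python3 - <<'E'
from kin import *
t=camera("top")
red=onz(t,705/3.8+210,147/3.8+170,.11);print("red",red, np.degrees(np.arctan2(red[1]+.2245,red[0]-.4725)))
def Rg(az,th,fl):
    h=np.array([np.cos(az),np.sin(az),0]);z=np.sin(th)*h-np.cos(th)*np.array([0,0,1]);y=np.array([-h[1],h[0],0]);return R.from_matrix(np.c_[np.cross(y,z),y,z])*R.from_euler('z',fl)
th=np.radians(55);az=np.radians(10)
cy=np.radians(94.3)
for fl in (0,np.pi):
  Tg=Rg(az,th,fl);b0=min((ik(np.array([.4725,-.2245,.057])+.0187*Tg.apply([0,0,1]),Tg,np.r_[-.5,.3,1.8,q4,.7,q6]) for q4 in(.3,1,2) for q6 in(-1.5,0,1.5)),key=lambda k:k[1])
  print('g',np.round(b0[0],2),b0[1])
  for d in (cy,cy+np.pi):
    Tf=R.from_euler('z',d-az)*Tg*R.from_euler('y',np.pi/2*(1 if fl==0 else -1))
    p=np.array([.5545,.0415,.06])+.0187*Tf.apply([0,0,1])
    for q4 in(-.8,0,.8,2):
      for q6 in(-1.5,0,1.5):
        b=ik(p,Tf,np.r_[0,.3,1.8,q4,1.4,q6])
        if b[1]<.01: print(int(fl>0),int(d>2),np.round(Tf.as_matrix()[:,2],2),np.round(b[0],2));break
E
```

```text
red [ 0.55091396 -0.25258516  0.11      ] -19.705761047109082
g [-1.16  0.53  2.45  1.68  0.93  1.77] 1.8071375133713912e-15
0 0 [ 0.04 -0.57 -0.82] [ 0.3   0.54  1.79 -0.69  1.08 -2.5 ]
0 0 [ 0.04 -0.57 -0.82] [ 0.3   0.54  1.79 -0.69  1.08 -2.5 ]
0 0 [ 0.04 -0.57 -0.82] [ 0.3   0.54  1.79 -0.69  1.08 -2.5 ]
0 1 [-0.04  0.57 -0.82] [-0.39  0.54  1.79  0.59  1.18 -0.79]
0 1 [-0.04  0.57 -0.82] [-0.39  0.54  1.79  0.59  1.18 -0.79]
0 1 [-0.04  0.57 -0.82] [-0.39  0.54  1.79  0.59  1.18 -0.79]
0 1 [-0.04  0.57 -0.82] [-0.39  0.54  1.79  0.59  1.18 -0.79]
g [-1.16  0.53  2.45  1.68  0.93 -1.37] 1.2868094089637705e-15
1 0 [ 0.04 -0.57 -0.82] [ 0.3   0.54  1.79 -0.69  1.08  0.64]
1 0 [ 0.04 -0.57 -0.82] [ 0.3   0.54  1.79 -0.69  1.08  0.64]
1 0 [ 0.04 -0.57 -0.82] [ 0.3   0.54  1.79 -0.69  1.08  0.64]
1 0 [ 0.04 -0.57 -0.82] [ 0.3   0.54  1.79 -0.69  1.08  0.64]
1 1 [-0.04  0.57 -0.82] [-0.39  0.54  1.79  0.59  1.18  2.35]
1 1 [-0.04  0.57 -0.82] [-0.39  0.54  1.79  0.59  1.18  2.35]
1 1 [-0.04  0.57 -0.82] [-0.39  0.54  1.79  0.59  1.18  2.35]
1 1 [-0.04  0.57 -0.82] [-0.39  0.54  1.79  0.59  1.18  2.35]
```

```bash
cat > sim.py <<'E'
from kin import *
def Rg(az,th,fl=np.pi):
    h=np.array([np.cos(az),np.sin(az),0]);z=np.sin(th)*h-np.cos(th)*np.array([0,0,1]);y=np.array([-h[1],h[0],0]);return R.from_matrix(np.c_[np.cross(y,z),y,z])*R.from_euler('z',fl)
def go(q,p0,T0,p1,T1,n):
    dr=(T0.inv()*T1).as_rotvec();mx=0;Q=[]
    for i in range(1,n+1):
        qn,e=ik(p0+(p1-p0)*i/n,T0*R.from_rotvec(dr*i/n),q)
        mx=max(mx,np.abs(qn-q).max()/.1);q=qn;Q.append(q)
        if e>.005: print("err",i,e)
    Q=np.array(Q);print("end",np.round(q,2),"min",np.round(Q.min(0),2),"max",np.round(Q.max(0),2),"v",round(mx,2));return q
if __name__=="__main__":
  for azd in (10,45):
    for thd in (60,68):
      print("==",azd,thd)
      s=readout.state();q=s["qpos"];p=s["eef_pos"];T=R.from_quat(s["eef_rot"])
      az=np.radians(azd);th=np.radians(thd);r0=np.array([.4725,-.2245,.06])
      T1=Rg(np.radians(-25),0,0);q=go(q,p,T,p,T1,5)
      T2=Rg(az,0)
      a=(T1.inv()*T2).as_rotvec();print("yaw",np.degrees(a))
      q=go(q,p,T1,p,T2,14)
      T3=Rg(az,th);pg=r0+.0187*T3.apply([0,0,1]);pp=pg-.12*T3.apply([0,0,1])+[0,0,.06]
      q=go(q,p,T2,pp,T3,10);q=go(q,pp,T3,pg,T3,6);print("grasp")
      pu=pg+[-.0,0.05,.2];q=go(q,pg,T3,pu,T3,6)
      T4=T3*R.from_euler('y',-np.pi/2);qa=go(q,pu,T3,pu,T4,12)
      for d in (0,1):
        ps=np.radians(94.3)-az-d*np.pi
        T5=R.from_euler('z',ps)*T4;pa=np.array([.5545,.0415,.2])
        Tm=R.from_euler('z',ps/2)*T4;print("d",d,"yaw",np.degrees(ps))
        q=go(qa,pu,T4,(pu+pa)/2,Tm,10);q=go(q,(pu+pa)/2,Tm,pa,T5,10)
        pf=np.array([.5545,.0415,.06])+.0187*T5.apply([0,0,1]);q=go(q,pa,T5,pf,T5,5)
E
python3 sim.py
```

```text
== 10 60
end [-0.5   0.07  1.72  0.    1.36 -1.63] min [-0.58 -0.16  1.72  0.    0.87 -1.8 ] max [-0.5   0.07  2.02  0.12  1.36 -1.63] v 1.3
yaw [  0.   0. 145.]
end [-0.5   0.07  1.72  0.    1.36  0.9 ] min [-0.5   0.07  1.72  0.    1.36 -1.45] max [-0.5   0.07  1.72  0.    1.36  0.9 ] v 1.81
end [-1.55  0.23  2.4   1.17  1.19 -1.03] min [-1.55 -0.07  1.79  0.08  0.99 -1.03] max [-0.58  0.23  2.4   1.17  1.25  0.79] v 2.35
end [-1.21  0.6   2.48  1.72  1.04 -1.5 ] min [-1.49  0.29  2.43  1.25  1.04 -1.5 ] max [-1.21  0.6   2.48  1.72  1.14 -1.1 ] v 0.97
grasp
end [-1.15  0.02  2.3   1.32  1.05 -0.62] min [-1.2   0.02  2.3   1.32  1.01 -1.36] max [-1.15  0.49  2.47  1.66  1.05 -0.62] v 1.52
end [-0.31  0.45  1.3  -0.24  1.85  1.08] min [-1.06 -0.04  1.3  -0.24  0.92 -0.37] max [-0.31  0.45  2.21  1.14  1.85  1.08] v 2.63
d 0 yaw 84.3
end [ 0.01  0.4   1.45 -0.4   1.63  0.72] min [-0.27  0.4   1.32 -0.4   1.63  0.72] max [ 0.01  0.45  1.45 -0.26  1.83  1.04] v 0.37
end [ 0.27  0.35  1.61 -0.53  1.34  0.36] min [ 0.04  0.35  1.47 -0.53  1.34  0.36] max [ 0.27  0.4   1.61 -0.42  1.6   0
[... 4855 characters left out ...]
 v 0.24
end [ 0.19  0.31  1.6  -0.4   1.3   0.24] min [ 0.02  0.29  1.57 -0.4   1.3   0.24] max [ 0.19  0.31  1.6  -0.37  1.42  0.41] v 0.21
end [ 0.18  0.47  1.8  -0.47  0.97  0.4 ] min [ 0.18  0.33  1.65 -0.47  0.97  0.27] max [ 0.19  0.47  1.8  -0.41  1.23  0.4 ] v 0.67
d 1 yaw -130.70000000000002
end [-0.27  0.42  1.37  0.03  1.74  1.65] min [-0.27  0.32  1.36 -0.3   1.6   0.7 ] max [-0.23  0.42  1.47  0.03  1.75  1.65] v 1.08
end [-0.29  0.31  1.6   0.36  1.38  2.68] min [-0.3   0.31  1.38  0.07  1.38  1.76] max [-0.28  0.41  1.6   0.36  1.73  2.68] v 1.05
end [-0.28  0.47  1.8   0.42  1.05  2.55] min [-0.29  0.34  1.65  0.37  1.05  2.55] max [-0.28  0.47  1.8   0.42  1.32  2.66] v 0.68
```

```bash
cat > rel.py <<'E'
from sim import *
# report shift (tool axes, mm) and rotvec (deg) from current measured pose to target
def rel(p,T):
    s=readout.state();T0=R.from_quat(s["eef_rot"])
    print("clk",round(s["clock"],2),"q",np.round(s["qpos"],2),"F",np.round(s["contact_force"],1),"op",round(s["opening"],3),"pos",np.round(s["eef_pos"],4))
    print("shift mm (tool axes)",np.round(1e3*T0.inv().apply(np.array(p)-s["eef_pos"]),1),"rotvec deg",np.round(np.degrees((T0.inv()*T).as_rotvec()),1))
d=np.radians
E
python3 - <<'E'
from rel import *
t=camera("top");print("spool",onz(t,447,268,.05),"awl",onz(t,323,281,.01))
T=Rg(d(25),0);T3=Rg(d(25),d(70));r0=np.array([.4725,-.2245,.06]);pg=r0+.0187*T3.apply([0,0,1]);pp=pg-.11*T3.apply([0,0,1])
print(pg,pp)
s=readout.state();p=s["eef_pos"];T0=R.from_quat(s["eef_rot"]);T1=Rg(d(-25),0,0)
rel(p,T1)
q=go(s["qpos"],p,T0,p,T1,5);q=go(q,p,T1,p,T,16)
pq=pp+[0,0,.1];q=go(q,p,T,pq,T3,9);q=go(q,pq,T3,pp,T3,3);q=go(q,pp,T3,pg,T3,5)
E
```

```text
spool [ 0.39797405 -0.39859471  0.05      ] awl [ 0.36431921 -0.06062718  0.01      ]
[ 0.48842587 -0.21707365  0.05360422] [ 0.39474429 -0.26075808  0.09122644]
clk 3.45 q [-0.61 -0.21  2.1   0.2   0.74 -1.89] F [-0.2  0.5  0.6] op 0.995 pos [ 0.4187 -0.1494  0.2499]
shift mm (tool axes) [0. 0. 0.] rotvec deg [ 2.2 30.7  2. ]
end [-0.5   0.07  1.72  0.    1.35 -1.63] min [-0.58 -0.16  1.72  0.    0.87 -1.8 ] max [-0.5   0.07  2.02  0.12  1.35 -1.63] v 1.28
end [-0.5   0.07  1.72  0.    1.35  0.63] min [-0.5   0.07  1.72 -0.    1.35 -1.49] max [-0.5   0.07  1.72  0.    1.35  0.63] v 1.42
end [-1.53  0.42  2.21  1.06  1.45 -1.1 ] min [-1.53 -0.01  1.8   0.12  1.16 -1.1 ] max [-0.63  0.42  2.21  1.06  1.45  0.47] v 2.29
end [-1.53  0.64  2.28  1.11  1.31 -1.37] min [-1.53  0.49  2.24  1.07  1.31 -1.37] max [-1.53  0.64  2.28  1.11  1.4  -1.19] v 0.9
end [-1.29  0.74  2.32  1.39  1.24 -1.49] min [-1.49  0.66  2.3   1.16  1.24 -1.49] max [-1.29  0.74  2.32  1.39  1.29 -1.39] v 0.58
```

```bash
python3 -m creep '[85,0,0,0,0.5,7.7,0.5, 85,0,0,0,0.5,7.7,0.5, 85,0,0,0,0.5,7.7,0.5, 85,0,0,0,0.5,7.7,0.5, 85,0,0,0,0,0,8, 85,0,0,0,0,0,8, 85,0,0,0,0,0,8, 85,0,0,0,0,0,8]' >/dev/null; python3 -m creep '[85,0,0,0,0,0,8, 85,0,0,0,0,0,8, 85,0,0,0,0,0,8, 85,0,0,0,0,0,8, 85,0,0,0,0,0,8, 85,0,0,0,0,0,8, 85,0,0,0,0,0,8, 85,0,0,0,0,0,8]'; python3 -m creep '[85,0,0,0,0,0,8, 85,0,0,0,0,0,8, 85,0,0,0,0,0,8, 85,0,0,0,0,0,8, 85,0,0,0,0,0,0]'; python3 - <<'E'
from rel import *
T=Rg(d(25),0);T3=Rg(d(25),d(70));r0=np.array([.4725,-.2245,.06]);pg=r0+.0187*T3.apply([0,0,1]);pp=pg-.11*T3.apply([0,0,1])+[0,0,.1]
rel(pp,T);rel(pp,T3)
E
```

```text
clock: 5.05
eef_pos: [0.4163, -0.1479, 0.2486]
eef_rot: [0.872, 0.49, 0.001, -0.003]
contact_force: [1.1, 0.4, -0.1]
opening: 0.999
clock: 5.55
eef_pos: [0.4164, -0.148, 0.2487]
eef_rot: [0.972, 0.233, 0.0, -0.003]
contact_force: [-0.3, -0.0, 0.3]
opening: 0.998
clk 5.55 q [-0.5   0.06  1.73  0.01  1.35  0.6 ] F [-0.3 -0.   0.3] op 0.998 pos [ 0.4164 -0.148   0.2487]
shift mm (tool axes) [-70.6  91.   56.8] rotvec deg [-0.4 -0.1  2. ]
clk 5.55 q [-0.5   0.06  1.73  0.01  1.35  0.6 ] F [-0.3 -0.   0.3] op 0.998 pos [ 0.4164 -0.148   0.2487]
shift mm (tool axes) [-70.6  91.   56.8] rotvec deg [-1.5 69.9  1.5]
```

```bash
python3 -m creep '[85,-18,23,14,0,0,0.5, 85,-18,23,14,0,0,0.5, 85,-18,23,14,0,0,0.5, 85,-18,23,14,0,0,0.5, 85,0,0,0,0,7.8,0, 85,0,0,0,0,7.8,0, 85,0,0,0,0,7.8,0, 85,0,0,0,0,7.8,0]'; python3 -m creep '[85,0,0,0,0,7.8,0, 85,0,0,0,0,7.8,0, 85,0,0,0,0,7.8,0, 85,0,0,0,0,7.8,0, 85,0,0,0,0,7.5,0, 85,0,0,0,0,0,0]'; python3 - <<'E'
from rel import *
T3=Rg(d(25),d(70));r0=np.array([.4725,-.2245,.06]);pg=r0+.0187*T3.apply([0,0,1]);pp=pg-.11*T3.apply([0,0,1])
rel(pp,T3)
w=camera("wrist");cv2.imwrite("pics/w2.png",w["img"])
print([proj(w,[.4725,-.2245,z]) for z in(0,.11)])
E
```

```text
clock: 6.35
eef_pos: [0.3936, -0.2629, 0.1941]
eef_rot: [0.939, 0.209, 0.266, -0.058]
contact_force: [-0.5, -0.0, -0.7]
opening: 0.995
clock: 6.95
eef_pos: [0.3927, -0.264, 0.1904]
eef_rot: [0.8, 0.172, 0.56, -0.127]
contact_force: [-0.9, 1.2, 1.1]
opening: 0.999
clk 6.95 q [-1.54  0.42  2.21  1.06  1.45 -1.09] F [-0.9  1.2  1.1] op 0.999 pos [ 0.3927 -0.264   0.1904]
shift mm (tool axes) [-92.2  -1.   36.8] rotvec deg [ 0.1 -0.1 -0.7]
[array([321.2010044 , 315.07620748]), array([319.87855372, 239.98412757])]
```

View pics/w2.png

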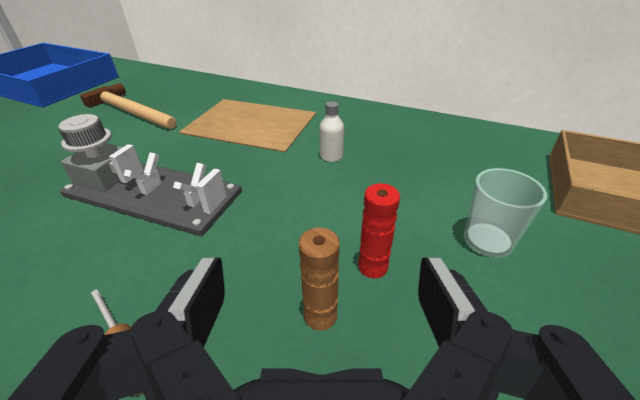

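The wrist view shows the brown roller centred, with its top hole at (319,240) against a prediction of (320,240). The red one stays clear, to the right and behind. Going down and forward.

```bash
python3 -m creep '[85,-31,0,12,0,0,-0.2, 85,-31,0,12,0,0,-0.2, 85,-30,0,12,0,0,-0.2, 85,0,0,30,0,0,0, 85,0,0,30,0,0,0, 85,0,0,25,0,0,0, 85,0,0,0,0,0,0]'; python3 - <<'E'
from rel import *
T3=Rg(d(25),d(70));r0=np.array([.4725,-.2245,.06]);pg=r0+.0187*T3.apply([0,0,1])
rel(pg,T3)
w=camera("wrist");cv2.imwrite("pics/w3.png",w["img"])
E
```

```text
clock: 7.7
eef_pos: [0.4698, -0.2255, 0.0664]
eef_rot: [0.799, 0.183, 0.559, -0.123]
contact_force: [-0.7, 0.7, 0.2]
opening: 0.997
clk 7.7 q [-1.34  0.7   2.32  1.32  1.25 -1.45] F [-0.7  0.7  0.2] op 0.997 pos [ 0.4698 -0.2255  0.0664]
shift mm (tool axes) [-5.   0.3 23.6] rotvec deg [-0.3  0.2  0.6]
```

View pics/w3.png

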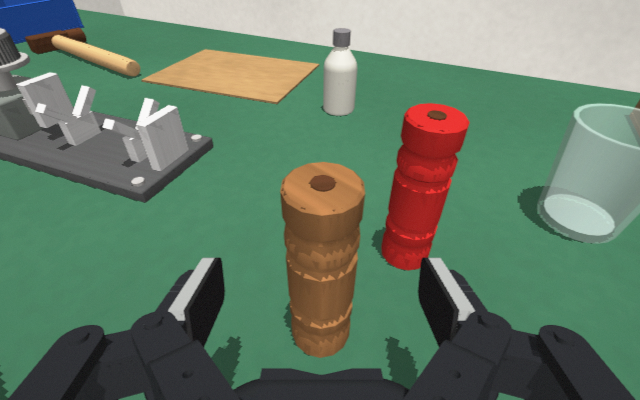

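```bash
python3 -m creep '[85,-3,0,13,0,0,0.3, 85,-2,0,13,0,0,0.3, 85,0,0,0,0,0,0, 5,0,0,0,0,0,0, 5,0,0,0,0,0,0, 5,0,0,0,0,0,0, 5,0,0,0,0,0,0]';python3 -m creep '[5,0,0,0,0,0,0, 5,0,0,0,0,0,0, 5,0,0,0,0,0,0]'; python3 - <<'E'
from rel import *
w=camera("wrist");cv2.imwrite("pics/w4.png",w["img"])
E
```

```text
clock: 8.45
eef_pos: [0.4887, -0.219, 0.0525]
eef_rot: [0.8, 0.176, 0.56, -0.125]
contact_force: [-1.5, -1.1, 1.9]
opening: 0.381
clock: 8.75
eef_pos: [0.489, -0.2189, 0.0525]
eef_rot: [0.8, 0.176, 0.56, -0.125]
contact_force: [-1.9, -1.3, 4.7]
opening: 0.378
```

View pics/w4.png

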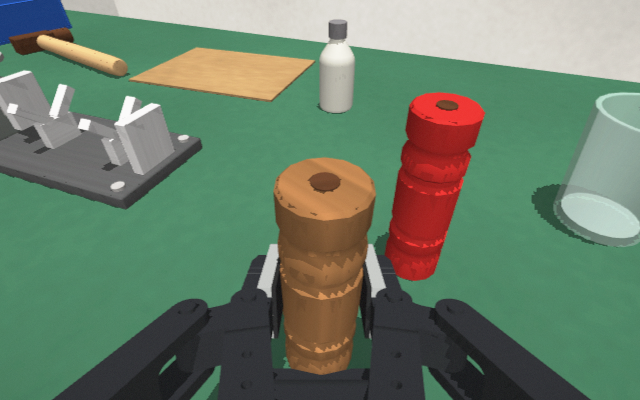

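Gripped: opening 0.378 (about 32 mm), roller between the pads. Lifting straight up, then laying it over.

```bash
python3 -m creep '[5,19,0,-7,0,0,0, 5,38,0,-14,0,0,0, 5,38,0,-14,0,0,0, 5,38,0,-14,0,0,0, 5,38,0,-14,0,0,0, 5,19,0,-7,0,0,0, 5,0,0,0,0,-8,0, 5,0,0,0,0,-8,0]';python3 -m creep '[5,0,0,0,0,-8,0, 5,0,0,0,0,-8,0, 5,0,0,0,0,-8,0, 5,0,0,0,0,-8,0, 5,0,0,0,0,-8,0, 5,0,0,0,0,-8,0, 5,0,0,0,0,-8,0, 5,0,0,0,0,-8,0]';python3 -m creep '[5,0,0,0,0,-8,0, 5,0,0,0,0,-2,0, 5,0,0,0,0,0,0]'; python3 - <<'E'
from rel import *
w=camera("wrist");cv2.imwrite("pics/w5.png",w["img"])
w=camera("side");cv2.imwrite("pics/s5.png",w["img"])
T5=R.from_euler('z',d(94.3-25))*Rg(d(25),d(70))*R.from_euler('y',-np.pi/2)
rel([.5545,.0415,.2],T5)
E
```

```text
clock: 9.6
eef_pos: [0.4876, -0.2201, 0.2536]
eef_rot: [0.872, 0.19, 0.44, -0.099]
contact_force: [-0.9, 0.3, -2.8]
opening: 0.378
clock: 10.4
eef_pos: [0.4888, -0.2192, 0.255]
eef_rot: [0.972, 0.215, -0.088, 0.018]
contact_force: [-0.5, 0.1, -2.2]
opening: 0.377
clock: 10.7
eef_pos: [0.4892, -0.2185, 0.2525]
eef_rot: [0.961, 0.215, -0.171, 0.034]
contact_force: [-0.4, 0.3, -1.4]
opening: 0.38
clk 10.8 q [-0.38  0.35  1.39 -0.25  1.64  0.76] F [-0.9 -0.  -1.3] op 0.378 pos [ 0.4879 -0.2196  0.2542]
shift mm (tool axes) [ 179.1 -208.4   -6.4] rotvec deg [-24.   -0.2 -65.1]
```

View pics/w5.png

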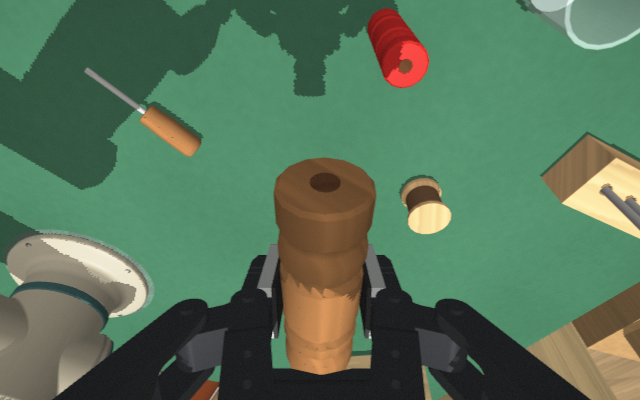

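View pics/s5.png

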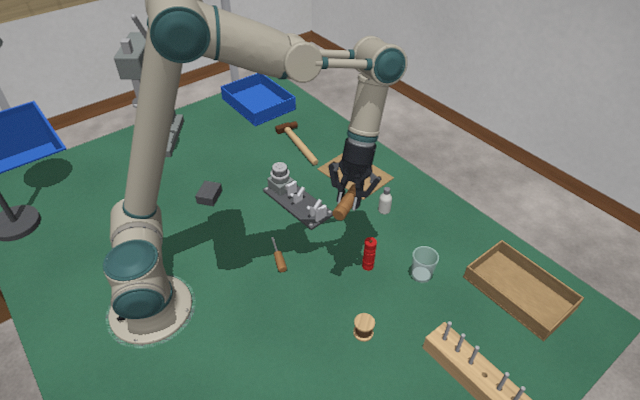

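```bash
python3 -m creep '[5,24,-30,-6,0,0,0, 5,24,-30,-6,0,0,0, 5,24,-30,-6,0,0,0, 5,24,-30,-6,0,0,0, 5,24,-30,-6,0,0,0, 5,24,-30,-6,0,0,0, 5,22,-29,-6,0,0,0, 5,0,0,0,-2.7,0,-7.2]';python3 -m creep '[5,0,0,0,-2.7,0,-7.2, 5,0,0,0,-2.7,0,-7.2, 5,0,0,0,-2.7,0,-7.2, 5,0,0,0,-2.7,0,-7.2, 5,0,0,0,-2.7,0,-7.2, 5,0,0,0,-2.7,0,-7.2, 5,0,0,0,-2.7,0,-7.2, 5,0,0,0,-2.7,0,-7.2]'; python3 -m creep '[5,0,0,0,0,0,0, 5,0,0,0,0,0,0]';python3 - <<'E'
from rel import *
T5=R.from_euler('z',d(94.3-25))*Rg(d(25),d(70))*R.from_euler('y',-np.pi/2)
rel([.5545,.0415,.24],T5)
w=camera("wrist");cv2.imwrite("pics/w6.png",w["img"])
w=camera("top");cv2.imwrite("pics/t6.png",cv2.resize(w["img"][130:280,180:380],None,fx=4,fy=4,interpolation=cv2.INTER_CUBIC))
E
```

```text
clock: 11.6
eef_pos: [0.5555, 0.0436, 0.238]
eef_rot: [0.945, 0.279, -0.165, 0.046]
contact_force: [-0.5, -0.1, -0.5]
opening: 0.385
clock: 12.4
eef_pos: [0.5539, 0.0404, 0.239]
eef_rot: [0.67, 0.722, -0.115, 0.131]
contact_force: [-0.5, 0.6, -0.9]
opening: 0.38
clock: 12.6
eef_pos: [0.5543, 0.0407, 0.2391]
eef_rot: [0.673, 0.719, -0.116, 0.131]
contact_force: [-1.1, -0.3, -1.0]
opening: 0.378
clk 12.6 q [ 0.17  0.27  1.55 -0.36  1.37  0.19] F [-1.1 -0.3 -1. ] op 0.378 pos [0.5543 0.0407 0.2391]
shift mm (tool axes) [ 0.4  0.3 -1.1] rotvec deg [ 0.4  0.1 -0.6]
```

View pics/w6.png

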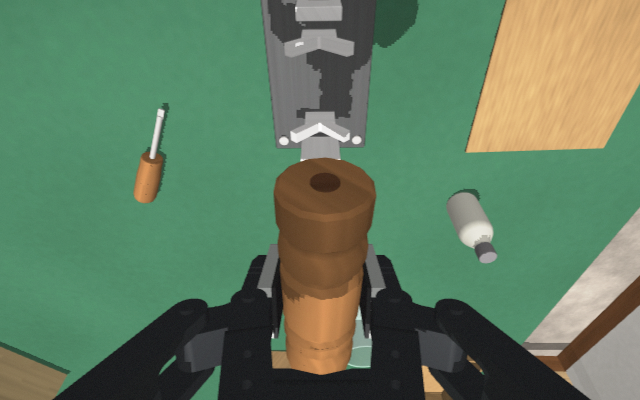

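View pics/t6.png

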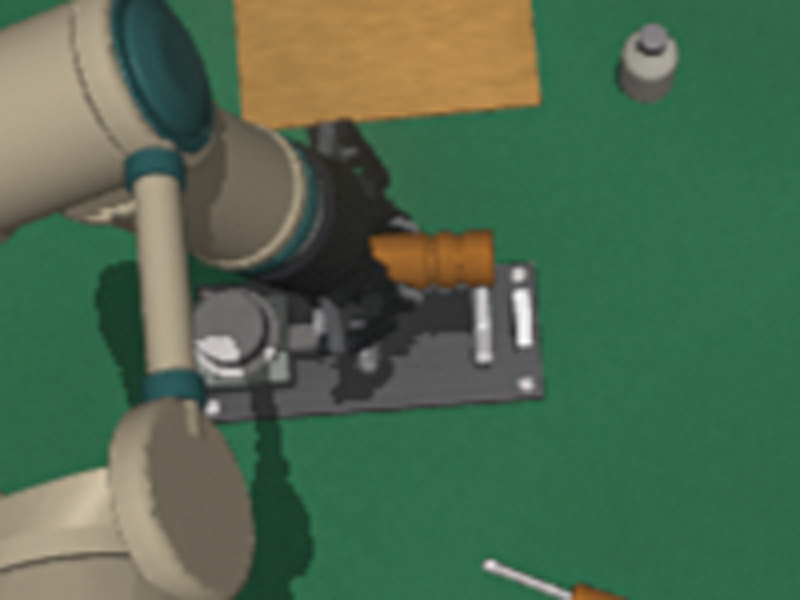

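```bash
python3 - <<'E'
from rel import *
w=camera("wrist");im=w["img"][0:170,240:400]
cv2.imwrite("pics/w6c.png",cv2.resize(im,None,fx=4.5,fy=3.5*1,interpolation=cv2.INTER_CUBIC))
E
```

```text
(no output)
```

View pics/w6c.png

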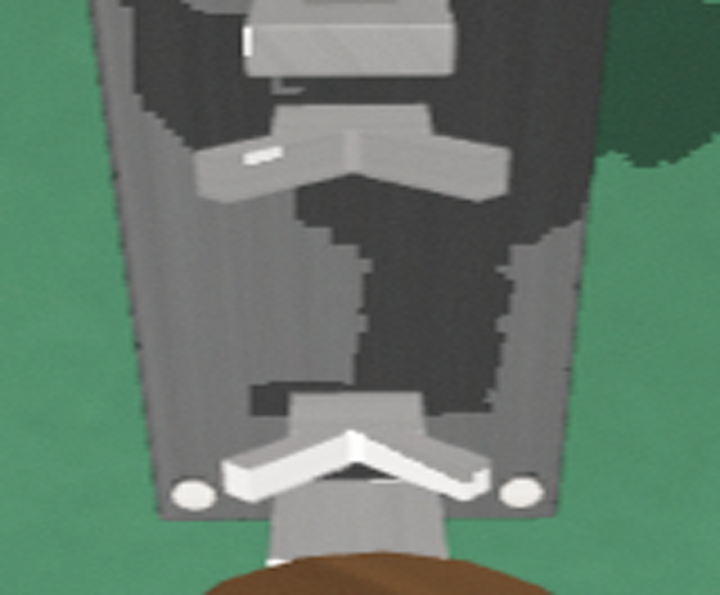

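```bash
python3 - <<'E'
from rel import *
w=camera("wrist")
g=lambda u,v,z:onz(w,240+u/4.5,v/3.5,z)
a=g(353.5,447,.036);b=g(351.5,152,.036);print("vee near",a,"far",b,"dist",np.linalg.norm(b-a),"mid",(a+b)/2,"yaw",np.degrees(np.arctan2(*(b-a)[1::-1]))-90)
print("plate corners",g(160,518,.012),g(557,516,.012), np.linalg.norm(g(160,518,.012)-g(557,516,.012)))
print("saddle tops near",g(223,462,.059),g(490,470,.059),"far",g(196,155,.059),g(510,150,.059))
print("jaw top",g(245,75,.070),g(457,73,.070))
s=readout.state();T=R.from_quat(s["eef_rot"]);m=s["eef_pos"]+T.apply([-.0036,0,-.0172]);ax=T.apply(R.from_euler('y',d(-70+0)).apply([0,0,1]));print("roller mid est",m)
# roller axis in tool: grasp world up expressed in tool
T3=R.from_quat([.8,.176,.56,-.125]);print("axis world",T.apply(T3.inv().apply([0,0,1])))
# roller end hole
m2=m+.055*T.apply(T3.inv().apply([0,0,1]));print("pred end px",proj(w,m2))
E
```

```text
vee near [0.55675675 0.00267824 0.036     ] far [0.55108883 0.08284359 0.036     ] dist 0.0803654707485155 mid [0.55392279 0.04276092 0.036     ] yaw 4.04425074284039
plate corners [ 0.51112277 -0.03874021  0.012     ] [ 0.61007307 -0.03152435  0.012     ] 0.09921305526448078
saddle tops near [0.52916441 0.00875627 0.059     ] [0.58476849 0.00999513 0.059     ] far [0.52340484 0.08666962 0.059     ] [0.57838654 0.09149378 0.059     ]
jaw top [0.53214757 0.1063271  0.07      ] [0.56651633 0.10906872 0.07      ]
roller mid est [0.5550552  0.0439711  0.25541022]
axis world [-0.07326803  0.99730829 -0.00282386]
pred end px [322.21103056 186.23376161]
```

```bash
python3 - <<'E'
from rel import *
s=readout.state();T=R.from_quat(s["eef_rot"])
for z in (.09,.062,.060):
    rel(np.array([.5540,.0424,z])-T.apply([-.0036,0,-.0172]),T)
E
```

```text
clk 12.8 q [ 0.17  0.28  1.54 -0.36  1.37  0.19] F [-0.9 -0.3 -1.4] op 0.377 pos [0.5554 0.0414 0.238 ]
shift mm (tool axes) [ 55.5  -2.4 155.8] rotvec deg [0. 0. 0.]
clk 12.8 q [ 0.17  0.28  1.54 -0.36  1.37  0.19] F [-0.9 -0.3 -1.4] op 0.377 pos [0.5554 0.0414 0.238 ]
shift mm (tool axes) [ 65.2  -2.6 182.1] rotvec deg [0. 0. 0.]
clk 12.8 q [ 0.17  0.28  1.54 -0.36  1.37  0.19] F [-0.9 -0.3 -1.4] op 0.377 pos [0.5554 0.0414 0.238 ]
shift mm (tool axes) [ 65.9  -2.6 184. ] rotvec deg [0. 0. 0.]
```

```bash
python3 -m creep '[5,11,-0.5,31,0,0,0, 5,11,-0.5,31,0,0,0, 5,11,-0.5,31,0,0,0, 5,11,-0.5,31,0,0,0, 5,11,0,31,0,0,0, 5,0,0,0,0,0,0, 5,0,0,0,0,0,0]';python3 - <<'E'
from rel import *
s=readout.state();T=R.from_quat(s["eef_rot"])
rel(np.array([.5540,.0424,.060])-T.apply([-.0036,0,-.0172]),T)
w=camera("wrist");cv2.imwrite("pics/w7.png",w["img"])
w=camera("side");cv2.imwrite("pics/s7.png",cv2.resize(w["img"][120:260,230:400],None,fx=4.5,fy=4.2))
E
```

```text
clock: 13.5
eef_pos: [0.5547, 0.0398, 0.0735]
eef_rot: [0.671, 0.72, -0.117, 0.13]
contact_force: [0.2, -0.2, -0.4]
opening: 0.381
clk 13.5 q [ 0.17  0.42  1.77 -0.42  1.02  0.34] F [ 0.2 -0.2 -0.4] op 0.381 pos [0.5547 0.0398 0.0735]
shift mm (tool axes) [10.7 -0.5 28.9] rotvec deg [0. 0. 0.]
```

View pics/w7.png

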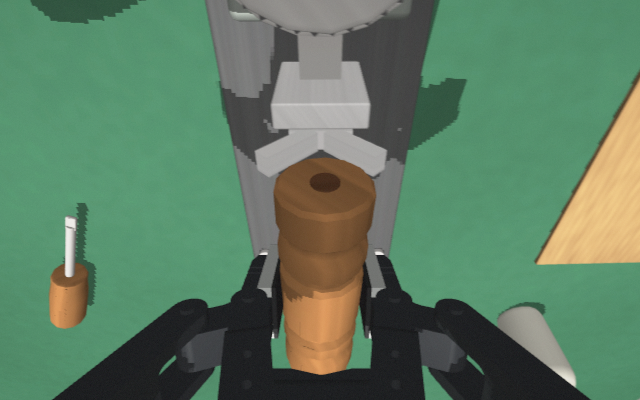

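View pics/s7.png

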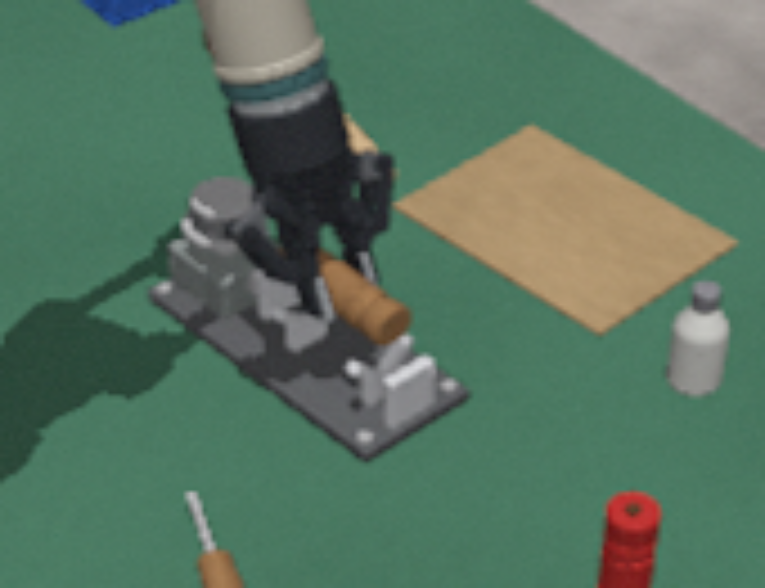

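```bash
python3 -m creep '[5,4,0,10,0,0,0, 5,3,0,9,0,0,0, 5,1,0,3,0,0,0, 5,0,0,0,0,0,0]';python3 -m creep '[5,1,0,3,0,0,0, 5,1,0,2,0,0,0, 5,0,0,0,0,0,0]';python3 - <<'E'
from rel import *
s=readout.state();T=R.from_quat(s["eef_rot"])
rel(np.array([.5540,.0424,.060])-T.apply([-.0036,0,-.0172]),T)
E
```

```text
clock: 14.0
eef_pos: [0.5538, 0.0398, 0.0495]
eef_rot: [0.671, 0.721, -0.117, 0.13]
contact_force: [-0.0, -0.0, -0.5]
opening: 0.38
clock: 14.3
eef_pos: [0.5544, 0.0401, 0.0446]
eef_rot: [0.671, 0.721, -0.117, 0.13]
contact_force: [-1.1, 0.1, -1.1]
opening: 0.38
clk 14.3 q [ 0.17  0.46  1.81 -0.43  0.96  0.37] F [-1.1  0.1 -1.1] op 0.38 pos [0.5544 0.0401 0.0446]
shift mm (tool axes) [ 0.4 -0.1  2. ] rotvec deg [0. 0. 0.]
```

```bash
python3 -m creep '[5,0.5,0,1.5,0,0,0, 5,0,0,0,0,0,0]';python3 -m creep '[5,0.5,0,1.2,0,0,0, 5,0,0,0,0,0,0]';python3 - <<'E'
from rel import *
s=readout.state();T=R.from_quat(s["eef_rot"])
rel(np.array([.5540,.0424,.060])-T.apply([-.0036,0,-.0172]),T)
w=camera("wrist");cv2.imwrite("pics/w8.png",w["img"])
w=camera("side");cv2.imwrite("pics/s8.png",cv2.resize(w["img"][120:260,230:400],None,fx=4.5,fy=4.2))
E
```

```text
clock: 14.5
eef_pos: [0.5547, 0.04, 0.0443]
eef_rot: [0.671, 0.721, -0.117, 0.131]
contact_force: [-1.6, 0.1, 5.8]
opening: 0.379
clock: 14.7
eef_pos: [0.5548, 0.04, 0.0441]
eef_rot: [0.671, 0.721, -0.117, 0.132]
contact_force: [-4.6, 2.2, 12.1]
opening: 0.383
clk 14.7 q [ 0.17  0.46  1.81 -0.44  0.95  0.37] F [-4.6  2.2 12.1] op 0.383 pos [0.5548 0.04   0.0441]
shift mm (tool axes) [ 0.4 -0.5  1.4] rotvec deg [0. 0. 0.]
```

View pics/w8.png

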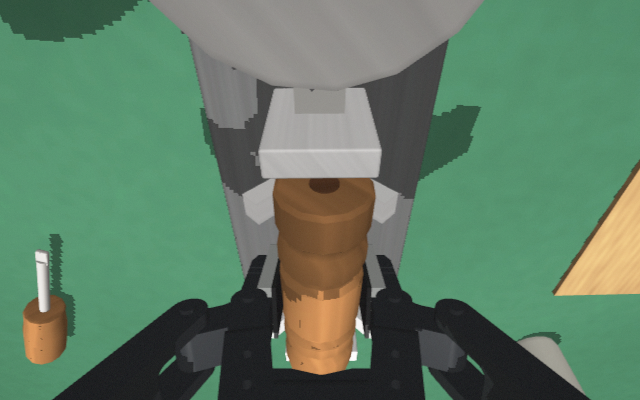

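View pics/s8.png

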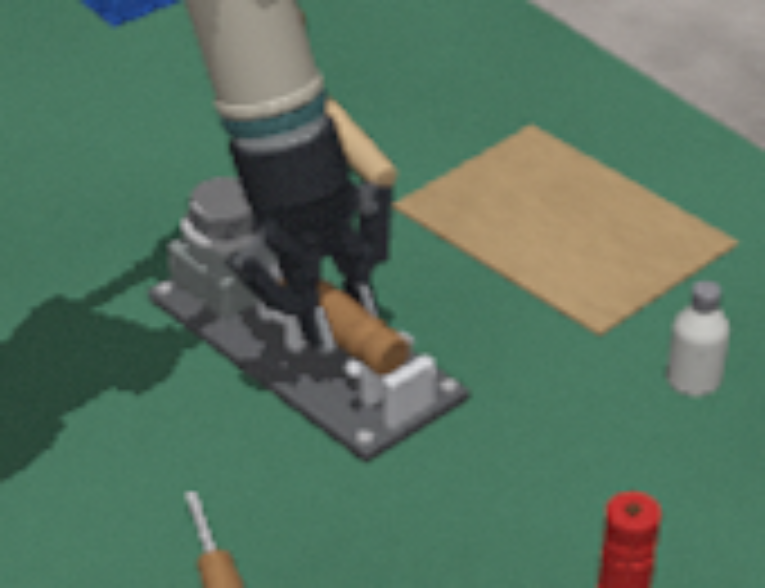

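```bash
python3 -m creep '[5,-0.3,0,-1,0,0,0, 60,0,0,0,0,0,0, 60,0,0,0,0,0,0, 60,0,0,0,0,0,0, 60,0,0,0,0,0,0]';python3 -m creep '[60,-7,0,-18,0,0,0, 60,-14,0,-37,0,0,0, 60,-14,0,-37,0,0,0, 60,-14,0,-37,0,0,0, 85,-7,0,-20,0,0,0, 85,0,0,0,0,0,0]';python3 - <<'E'
from rel import *
for n in ("wrist","side","top"):
  w=camera(n);cv2.imwrite(f"pics/{n}9.png",w["img"] if n=="wrist" else cv2.resize(w["img"][120:260,220:400],None,fx=4.4,fy=4.2))
rel([.545,.169,.2],Rg(d(94.3),0))
E
```

```text
clock: 15.3
eef_pos: [0.5544, 0.0402, 0.0426]
eef_rot: [0.671, 0.721, -0.117, 0.13]
contact_force: [0.2, 0.9, 0.1]
opening: 0.7
clock: 15.9
eef_pos: [0.5556, 0.0391, 0.2057]
eef_rot: [0.671, 0.72, -0.114, 0.133]
contact_force: [0.4, 0.0, 0.0]
opening: 0.987
clk 16.05 q [ 0.17  0.3   1.61 -0.37  1.28  0.21] F [ 0.4  0.3 -0.1] op 0.992 pos [0.5525 0.0388 0.2007]
shift mm (tool axes) [122.6   1.9 -44.2] rotvec deg [ 0.2 20.1 -0.2]
```

View pics/wrist9.png

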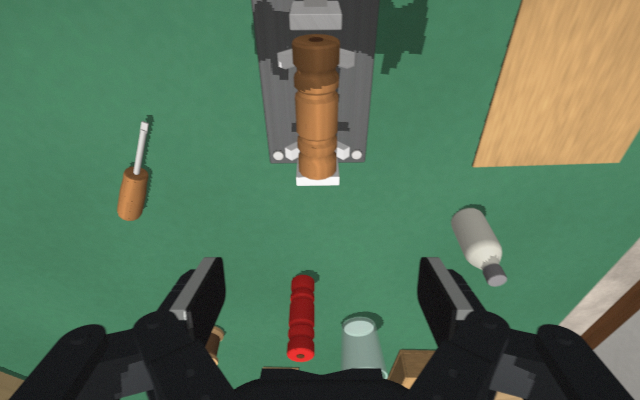

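View pics/side9.png

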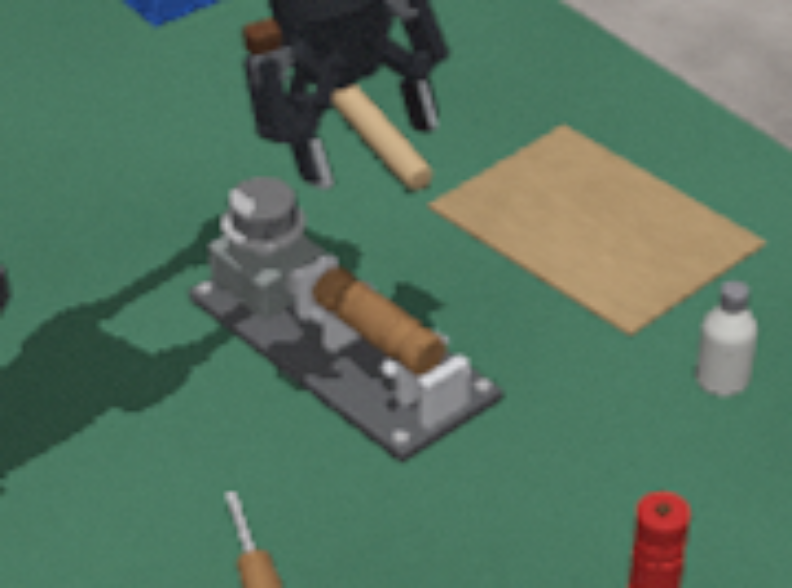

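Roller lies in both saddles, between stop (318,182) and jaw (317,15), and is released. Now levelling the tool and measuring the collar.

```bash
python3 -m creep '[85,0,0,-12,0,6.7,0, 85,0,0,-12,0,6.7,0, 85,0,0,-12,0,6.7,0, 85,10,0,0,0,0,0, 85,0,0,0,0,0,0, 85,0,0,0,0,0,0]';python3 - <<'E'
from rel import *
w=camera("wrist");cv2.imwrite(f"pics/w10.png",w["img"])
rel([.545,.169,.2],Rg(d(94.3),0))
print(proj(w,[.545,.169,.104]))
E
```

```text
clock: 16.65
eef_pos: [0.5508, 0.0579, 0.2351]
eef_rot: [0.681, 0.733, 0.001, 0.002]
contact_force: [0.0, 0.1, -0.2]
opening: 0.991
clk 16.7 q [-0.02  0.24  1.55 -0.    1.35 -0.09] F [0.5 0.1 0. ] op 0.991 pos [0.5509 0.0581 0.2352]
shift mm (tool axes) [111.1   2.2  35.1] rotvec deg [ 0.2  0.1 -0. ]
[324.41074224  34.15146683]
```

View pics/w10.png

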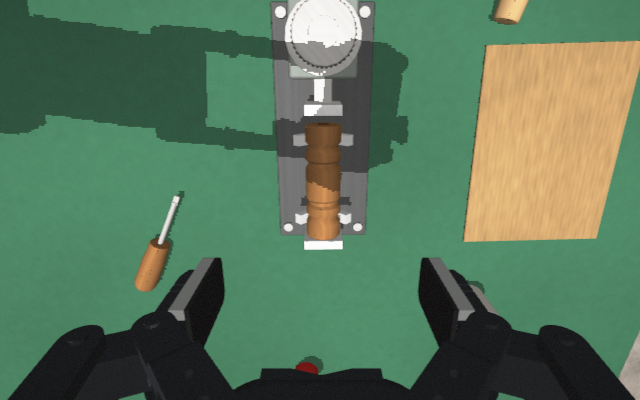

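```bash
python3 -m creep '[85,37,0.5,10,0,0,0, 85,37,0.5,10,0,0,0, 85,37,0.5,10,0,0,0, 85,0,0,30,0,0,0, 85,0,0,30,0,0,0, 85,0,0,20,0,0,0, 85,0,0,0,0,0,0]';python3 - <<'E'
from rel import *
w=camera("wrist");cv2.imwrite(f"pics/w11.png",w["img"])
w=camera("side");cv2.imwrite(f"pics/s11.png",cv2.resize(w["img"][120:260,220:400],None,fx=4.4,fy=4.2))
rel([.5445,.1688,.085],Rg(d(94.3),0))
E
```

```text
clock: 17.4
eef_pos: [0.5427, 0.1686, 0.123]
eef_rot: [0.68, 0.733, -0.001, 0.0]
contact_force: [-0.2, -0.1, -1.1]
opening: 0.993
clk 17.5 q [ 0.18  0.34  1.68 -0.    1.11  0.11] F [0.3 0.3 0.7] op 0.995 pos [0.5457 0.1687 0.1265]
shift mm (tool axes) [ 0.3 -1.4 41.5] rotvec deg [ 0.3  0.1 -0.1]
```

View pics/w11.png

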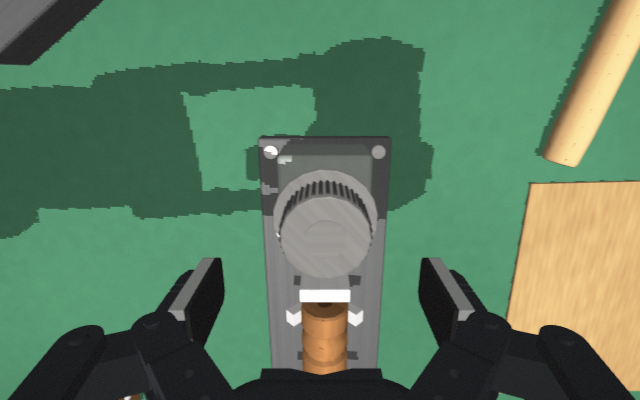

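View pics/s11.png

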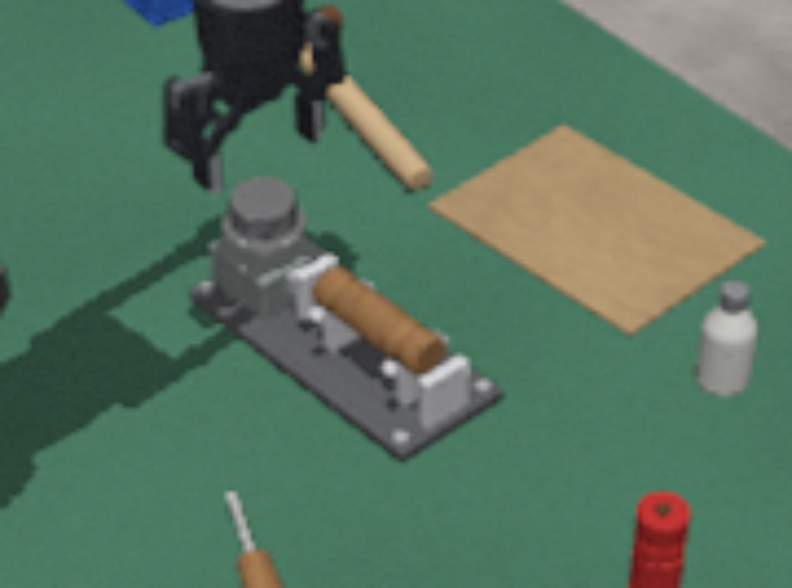

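```bash
python3 - <<'E'
from rel import *
w=camera("wrist")
print(proj(w,[.5445,.1688,.104]),[onz(w,u,232,.104) for u in (280,325.5,371)], onz(w,325.5,278,.104))
s=readout.state();T=R.from_quat(s["eef_rot"]);print(s["eef_pos"],proj(w,s["eef_pos"]+T.apply([0,0,.02])))
E
```

```text
[319.40242734 239.20035288] [array([0.52344457, 0.17151745, 0.104     ]), array([0.54740663, 0.17323288, 0.104     ]), array([0.5714119 , 0.17495141, 0.104     ])] [0.54960976 0.14526984 0.104     ]
[0.54652003 0.16860873 0.12741429] [323.54527479 242.76660756]
```

```bash
python3 - <<'E'
from rel import *
w=camera("wrist")
cv2.imwrite("pics/c12.png",cv2.resize(w["img"][155:295,255:395],None,fx=4.2,fy=4.2,interpolation=cv2.INTER_CUBIC))
for c in ([.5455,.1705],[.547,.172]):
  print([np.round((proj(w,[c[0]+.024*np.cos(a),c[1]+.024*np.sin(a),.104])-[255,155])*4.2) for a in np.arange(4)*np.pi/2])
E
```

```text
[array([460., 350.]), array([287., 159.]), array([ 83., 326.]), array([259., 502.])]
[array([473., 340.]), array([300., 149.]), array([ 95., 316.]), array([271., 493.])]
```

View pics/c12.png

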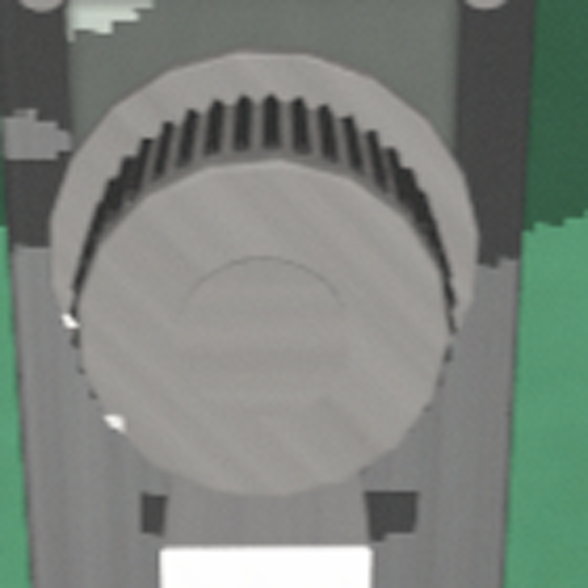

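```bash
python3 -m creep '[85,2,-1,15,0,0,0, 85,0,0,15,0,0,0, 85,0,0,8,0,0,0, 85,0,0,0,0,0,0, 85,0,0,0,0,0,0]';python3 - <<'E'
from rel import *
rel([.545,.1708,.085],Rg(d(94.3),0))
rel([.545,.1708,.085],Rg(d(94.3),0))
E
```

```text
clock: 18.1
eef_pos: [0.5459, 0.1699, 0.0897]
eef_rot: [0.681, 0.732, 0.003, 0.003]
contact_force: [-0.1, 0.2, 0.2]
opening: 0.997
clk 18.1 q [ 0.18  0.38  1.73 -0.    1.03  0.11] F [-0.1  0.2  0.2] op 0.997 pos [0.5459 0.1699 0.0897]
shift mm (tool axes) [ 1.  -0.9  4.7] rotvec deg [ 0.5  0.  -0.2]
clk 18.1 q [ 0.18  0.38  1.73 -0.    1.03  0.11] F [-0.1  0.2  0.2] op 0.997 pos [0.5459 0.1699 0.0897]
shift mm (tool axes) [ 1.  -0.9  4.7] rotvec deg [ 0.5  0.  -0.2]
```

```bash
python3 -m creep '[85,1,-0.7,3,0,0,0, 30,0,0,0,0,0,0, 30,0,0,0,0,0,0, 30,0,0,0,0,0,0, 30,0,0,0,0,0,0, 30,0,0,0,0,0,0]';python3 - <<'E'
from rel import *
w=camera("wrist");cv2.imwrite(f"pics/w13.png",w["img"])
w=camera("side");cv2.imwrite(f"pics/s13.png",cv2.resize(w["img"][120:260,220:400],None,fx=4.4,fy=4.2))
rel([.545,.1708,.085],Rg(d(94.3),0))
E
```

```text
clock: 18.7
eef_pos: [0.5445, 0.1708, 0.0861]
eef_rot: [0.681, 0.732, 0.002, 0.003]
contact_force: [-0.8, -0.2, 1.5]
opening: 0.538
clk 18.8 q [ 0.18  0.38  1.73 -0.    1.02  0.11] F [-0.1 -0.6  2.3] op 0.538 pos [0.5445 0.1708 0.086 ]
shift mm (tool axes) [-0.   0.5  1. ] rotvec deg [ 0.4  0.1 -0.2]
```

View pics/w13.png

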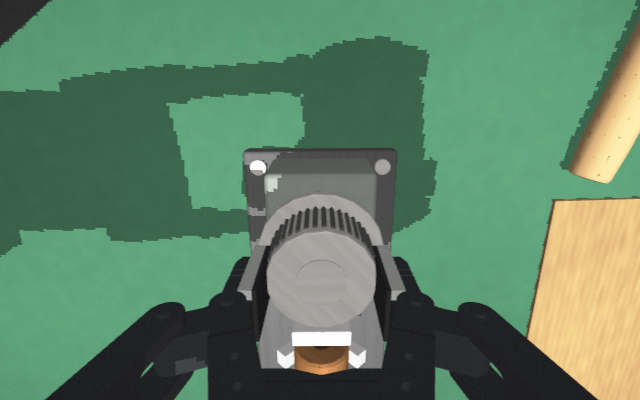

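View pics/s13.png

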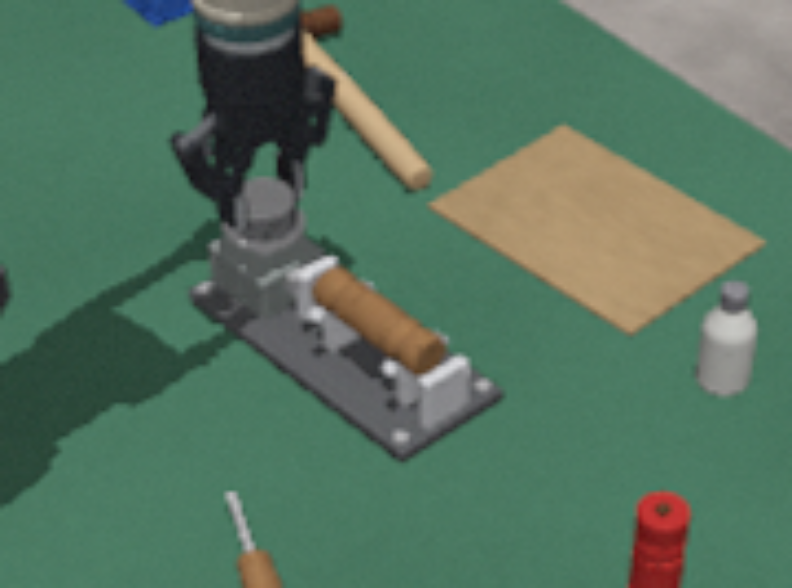

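Collar gripped: opening 0.538 (46 mm), pads on both sides. Pressing to the pins, then turning clockwise.

```bash
python3 -m creep '[30,0,0,2,0,0,0, 30,0,0,1,0,0,0, 30,0,0,0,0,0,0]';python3 -m creep '[30,0,0,1,0,0,0, 30,0,0,0,0,0,0]';python3 -m creep '[30,0,0,0,0,0,6, 30,0,0,0,0,0,6, 30,0,0,0,0,0,0]'
```

```text
clock: 19.1
eef_pos: [0.5445, 0.1708, 0.0835]
eef_rot: [0.681, 0.732, 0.002, 0.003]
contact_force: [-1.8, -0.2, 7.2]
opening: 0.538
clock: 19.3
eef_pos: [0.5445, 0.1709, 0.0833]
eef_rot: [0.681, 0.732, 0.003, 0.003]
contact_force: [-2.8, -1.1, 11.9]
opening: 0.535
clock: 19.6
eef_pos: [0.5446, 0.1708, 0.0833]
eef_rot: [0.754, 0.656, 0.003, 0.003]
contact_force: [-3.2, -0.9, 11.8]
opening: 0.533
```

```bash
for i in 1 2 3; do :; done; python3 -m creep '[30,0,0,-0.5,0,0,5, 30,0,0,0,0,0,0]' | grep -E 'eef_pos|contact';python3 -m creep '[30,0,0,0,0,0,5, 30,0,0,0,0,0,0]' | grep -E 'eef_pos|contact'; python3 -m creep '[30,0,0,0,0,0,5, 30,0,0,0,0,0,0]' | grep -E 'eef_pos|contact'
```

```text
eef_pos: [0.5446, 0.1708, 0.0834]
contact_force: [-2.1, -0.5, 8.7]
eef_pos: [0.5447, 0.1708, 0.0834]
contact_force: [-2.3, 1.1, 8.8]
eef_pos: [0.5447, 0.1708, 0.0831]
contact_force: [-1.7, -0.7, 7.4]
```

```bash
python3 -c "
from h import *
c=camera('wrist');cv2.imwrite('pics/w14.png',c['img'])"
```

```text
(no output)
```

View pics/w14.png

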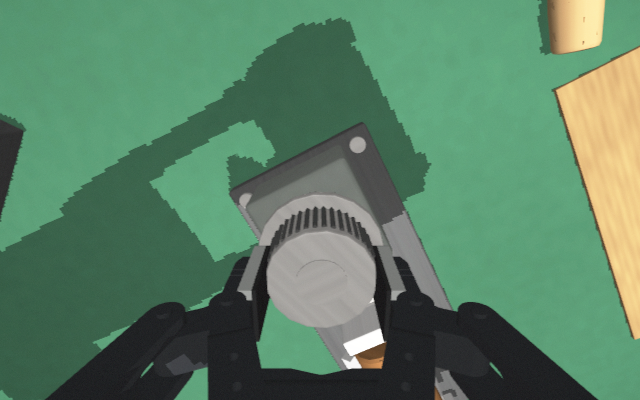

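```bash
python3 -m creep '[30,0,0,0,0,0,4, 30,0,0,0,0,0,0]' | grep -E 'eef_pos|contact';python3 -m creep '[30,0,0,0,0,0,4, 30,0,0,0,0,0,0]' | grep -E 'eef_pos|contact'; python3 -m creep '[30,0,0,0,0,0,4, 30,0,0,0,0,0,0]' | grep -E 'eef_pos|contact'
```

```text
eef_pos: [0.5448, 0.1708, 0.0827]
contact_force: [-1.4, -0.9, 5.1]
eef_pos: [0.5448, 0.1707, 0.0823]
contact_force: [-0.1, -0.0, 3.5]
eef_pos: [0.5448, 0.1707, 0.0823]
contact_force: [0.7, -0.5, 2.7]
```

```bash
python3 -m creep '[30,0,0,1,0,0,0, 30,0,0,1,0,0,0, 30,0,0,0,0,0,0]' | grep -E 'eef_pos|contact|open'; python3 -m creep '[30,0,0,2,0,0,0, 30,0,0,0,0,0,0]' | grep -E 'eef_pos|contact|open'
```

```text
eef_pos: [0.5448, 0.1707, 0.0803]
contact_force: [0.2, 0.4, 2.8]
opening: 0.539
eef_pos: [0.5448, 0.1707, 0.0783]
contact_force: [0.1, -1.2, 2.9]
opening: 0.536
```

The keyways have dropped over the pins: 8 mm down at only 3 N. Pushing on.

```bash
python3 -m creep '[30,0,0,1.5,0,0,0, 30,0,0,1,0,0,0, 30,0,0,0,0,0,0]' | grep -E 'eef_pos|contact|open'; python3 -m creep '[30,0,0,1,0,0,0, 30,0,0,0,0,0,0]' | grep -E 'eef_pos|contact|open'; python3 -m creep '[30,0,0,1,0,0,0, 30,0,0,0,0,0,0]' | grep -E 'eef_pos|contact|open'
```

```text
eef_pos: [0.5448, 0.1707, 0.076]
contact_force: [0.5, -1.1, 4.2]
opening: 0.535
eef_pos: [0.5448, 0.1707, 0.075]
contact_force: [0.0, -1.1, 4.8]
opening: 0.536
eef_pos: [0.5449, 0.1707, 0.0745]
contact_force: [-0.7, -0.6, 8.3]
opening: 0.54
```

```bash
python3 -m creep '[30,0,0,1,0,0,0, 30,0,0,0,0,0,0, 30,0,0,0,0,0,0]' | grep -E 'eef_pos|contact|open'; python3 - <<'E'
from h import *
w=camera("wrist");cv2.imwrite(f"pics/w15.png",w["img"])
w=camera("side");cv2.imwrite(f"pics/s15.png",cv2.resize(w["img"][120:260,220:400],None,fx=4.4,fy=4.2))
print(readout.state())
E
```

```text
eef_pos: [0.5449, 0.1708, 0.0744]
contact_force: [-1.8, -1.5, 12.7]
opening: 0.537
{'clock': 22.45, 'qpos': array([ 0.18308028,  0.39562186,  1.74782469, -0.00228585,  0.98994148,
        0.7921654 ]), 'qd': array([ 0.00158483,  0.00066304,  0.00057284,  0.00137847, -0.00045559,
        0.00012593]), 'effort': array([ 3.62885334e-01, -3.67097569e+01, -1.72112328e+01,  2.90632267e-01,
       -9.50360075e-01,  1.60752801e-02]), 'eef_pos': array([0.54487699, 0.17075711, 0.07443099]), 'eef_rot': array([0.88630319, 0.46308629, 0.00364068, 0.00211947]), 'contact_force': array([-1.73791432, -1.0798955 , 13.06663101]), 'moment': array([-0.2659406 ,  0.45244825,  0.07012467]), 'opening': 0.5369624397405264}
```

View pics/w15.png

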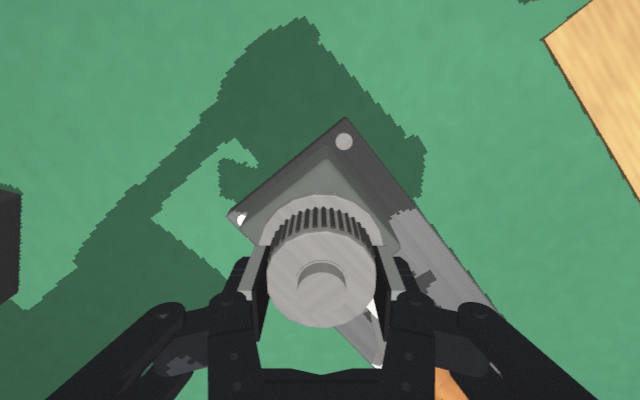

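View pics/s15.png

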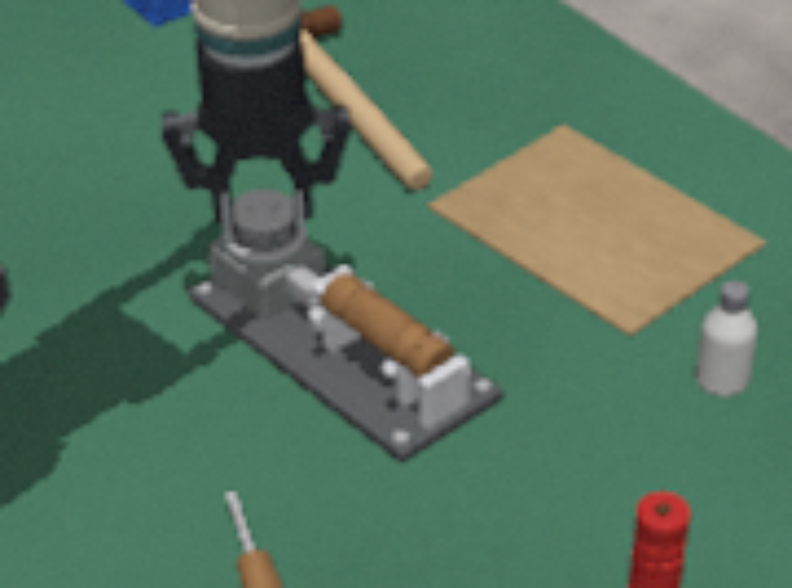

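The side view shows the jaw at (330,285) against the roller, and the roller's other end against the stop at (440,365). The push holds steady at about 13 N, 12 mm down, with the collar still gripped.

```bash
python3 -c "
from station import job
print(job.hand_in())"
```

```text
the job is handed in; nothing more can be done
None
```

I laid the brown roller in both V saddles and let go of it. I then gripped the collar, turned it about 39° clockwise until the keyways dropped over the pins, and pushed it down until the jaw clamped the roller. I handed in at 22.5 s, still gripping and pushing.

- **Clamp:** the collar is about 12 mm down, with a steady push of about 13 N. It stopped there rather than running on to 17 mm, and the side view shows the roller tight between jaw and stop.
- **Grip:** the opening reads 46 mm on the 48 mm collar.
- **Other things on the bench:** the pictures show no sign that anything else was moved. I did not take a final top view to confirm it.
- **Disagreements:** the position estimates for the collar and saddles differed between cameras by up to 3 mm. At the first attempt to tilt the tool, joint 6 read -2.703 against its -2.70 limit. I backed off straight away and used another wrist posture, but this could count against the joint-range rule.

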